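# Angle the ledger weight past the post into its bay

## Task

Put the long ledger weight away in its three-sided parking bay by pushing it with the fingertips only: slide it along the counter, angle one end in behind the steel post that stands in the mouth of the bay, then push the other end in, until the weight lies flat against the bay's back wall. Do not grasp or lift it, and leave the hand stamps and the till roll standing where they are.

Things in the scene. Friction and masses are not known exactly. Their poses are not given: they have to be found in the camera images.
- bar: The ledger weight: a loose plain aluminium bar with black end caps, 220 mm long (its own y axis) x 30 mm wide (its x axis) x 26 mm high, about 0.4 kg, lying flat on the counter in front of the bay, roughly parallel to the mouth (within 0.25 rad) and shifted toward the bay's +y side. Both ends are alike. Origin at the centre of its underside, z up.
- bar_end_a (a point): Centre of the bar's end face at its own +y end, 13 mm up. The bar slides with ordinary friction: a few newtons push it and it stops at once. A push square to its long side, s metres from its middle, turns it about a point roughly 0.0045/s metres beyond its middle.
- bar_end_b (a point): Centre of the bar's end face at its own -y end, 13 mm above the counter when it lies flat.
- bay: The parking bay: three low light grey walls, fixed to the counter, 30 mm high and 10 mm thick, with no floor or roof. Inside it is 260 mm wide (its y axis) and 90 mm deep (its x axis), open on its -x side, which faces the robot. Origin at counter level in the middle of the open mouth; +x points into the bay, the inner face of the back wall is at x = 0.090, the inner faces of the side walls at y = +0.130 and -0.130.
- post: A fixed upright steel stub post, 24 mm in diameter and 54 mm high (narrower in its upper third), standing in the mouth of the bay toward the bay's -y side, about 75 mm from the mouth's middle. It leaves an opening of about 193 mm to the +y side wall, narrower than the bar is long, so the bar cannot go in square: its -y-side end has to go in behind the post first. Origin on its axis at counter level, axes parallel to the bay's.
- stamp_small: A bystander: hand stamp with a brown turned handle, standing upright, 30 mm in diameter and 75 mm high. Origin at the centre of its underside.
- stamp_large: A bystander: hand stamp with a red turned handle, standing upright, 36 mm in diameter and 75 mm high. Origin at the centre of its underside.
- till_roll: A bystander: white paper till roll standing on end, 58 mm in diameter and 57 mm high. Origin at the centre of its underside.
Mind the look-alikes: they are no part of the job. Leave any purple look-alike of the post alone.

How it is judged:
On the way:
1. one end of the bar has gone in behind the post (((x of bar_end_a in the frame of post above 0.027 m and y of bar_end_a in the frame of post below 0 m) or (x of bar_end_b in the frame of post above 0.027 m and y of bar_end_b in the frame of post below 0 m))), for 0.05 s.
At the end, for the whole second after the job is handed in: The bar lies at rest on the counter inside the bay, both of its ends within 12 mm of touching the back wall (x of bar_end_a in the frame of bay between 0.063 and 0.085 m and x of bar_end_b in the frame of bay between 0.063 and 0.085 m and y of bar_end_a in the frame of bay between -0.135 and 0.135 m and y of bar_end_b in the frame of bay between -0.135 and 0.135 m and height (world z) of each of bar_end_a, bar_end_b below 0.018 m and linear speed of bar below 0.01 m/s).
It fails at once if the bar is lifted, carried or tipped instead of being slid (height (world z) of any of bar_end_a, bar_end_b above 0.025 m or angle between bar's own z axis and vertical above 0.2 rad).
It fails at once if the small hand stamp is shifted more than 15 mm or knocked over (distance of stamp_small from where it was at the start of the episode above 0.015 m or angle between stamp_small's own z axis and vertical above 0.3 rad).
It fails at once if the large hand stamp is shifted more than 15 mm or knocked over (distance of stamp_large from where it was at the start of the episode above 0.015 m or angle between stamp_large's own z axis and vertical above 0.3 rad).
It fails at once if the till roll is shifted more than 15 mm or knocked over (distance of till_roll from where it was at the start of the episode above 0.015 m or angle between till_roll's own z axis and vertical above 0.3 rad).
It also fails if it takes over 64 s, if anything falls off the work surface, if the arm or the gripper's body presses on something with over 40 N, if the wrist force passes 120 N, or if a joint passes its speed limit or range.

## Robot

A 6-joint arm with a two-finger parallel gripper is mounted at the origin on a cart in front of the work surface, level with it; the furniture and walls round the work are solid. World frame = base frame: x ahead of the robot, y to its left, z up, the work surface at z = 0. Lengths are in m, angles in rad, forces in N, time in s.
With the tool pointing down it reaches from about 0.3 to 0.875 m from the base axis. Payload 6.4 kg.
Tool frame: the origin (TCP) lies on the mounting face of the last link; the fingertips stand 173 mm ahead of it and the grasp point (between the pads) lies 155 mm ahead of it (ctrl.grip_point_offset is the distance from the TCP to the grasp point, in m); z points along the fingers, y is the line along which they close (so a half turn about z gives the same grasp; the last joint's range is limited). The gripper opens to 85 mm and grips with 20 to 120 N. Pads are 22 mm wide; open, the fingers measure 114 mm over their backs; the gripper's body (76 mm by 85 mm) begins 54 mm behind the grasp point. The pads swing forward as they close: fully open they stand 13 mm farther back than shut.
Start: joints at [0.931, 0.181, 1.607, -0, 1.354, -0.206], TCP at [0.242, 0.522, 0.405] pointing down, gripper open.
Joint ranges: [-2.99, 2.99], [-0.89, 2.07], [0.3, 2.58], [-1.14, 4.28], [0, 2.63], [-3.12, 3.12]. Speed limits (rad/s): [2.57, 2.57, 3.01, 3.14, 3.14, 3.14].

## Interface

Orientations are given as a unit quaternion [w, x, y, z].
In Python, from bench import status, imaging, ctrl, models gives the robot as it stands.
- The arm moves only by the tool send_rows, never from a script. Its argument "commands" is a list that holds one entry, the list of rows, each a list of 6 numbers: the shift along the tool's x, y, z normalised to -1 to 1, where 1 is 3 cm, then the turn, a rotation vector about the tool's x, y, z normalised to -1 to 1, where 1 is 0.1 rad. A call has 1 to 8 rows; each row shifts and turns the commanded pose from where the row before left it, along the tool's axes as they then stand; what a row does not reach is not made up. A row lasts 1/12 s, in which the tool goes at most 41.7 mm and 7.16 degrees, less where a joint would pass 70% of its speed; a pose out of reach is approached as far as the arm can. A call with a number of a shift or a turn outside -1 to 1 is refused whole. A call with a gripper value outside its range is refused whole. "jaw" is the opening, from 0 (shut) to 1 (fully open), set as the call begins (left out, the last holds). The fingers move at their own pace and stop on an object; the grip force is fixed at half the most. Time passes only in rows, so rows that do not move let the fingers close. It gives the time, the measured TCP pose, the force, the opening and the grip force at its end, in the units of the state.
- status.get_obs(): the state, without advancing time (a new reading comes with each control period).
- imaging.camera(name): name is "scene" or "top" or "wrist"; returns a dict with "image" (384x512x3 uint8, blue, green, red), "depth" (384x512 float32, m along the optical axis (not along the pixel's ray), 0 where there is no reading), "mtx" (3x3 intrinsics, pixels), "pose" (4x4, takes a point from camera to world coordinates). Camera axes: x right, y down, z forward; pixel columns grow to the right and rows downward; lengths in m; the calibration is good to about 2 mm. A picture is of the moment at which its call begins.
- ctrl.hand_in(): hands the job in; it is judged then, once.
Trained networks look in a picture, given as the dict that the camera call returned (one of the last four; its "shot" number tells which), for a name from the list of things; names that differ only in an ending like _2 or _b are one class to them, and where a whole thing is asked for, a point or a joint stands for the part that bears it (a point fixed in the world has none). Each returns a list of dicts, best first, with "confidence" (0 to 1); they miss things now and then, are a little off and sometimes report something else, mostly with a low value. They report only what shows in the picture. A call takes as long as a camera call. They do not tell look-alikes from the thing itself.
- models.recognise(picture, name): "centre" ([column, row] in pixels, amid what is visible of it).
- models.regions_of(picture, name): "region" (384x512 bool, what is visible of it) and "centre" ([column, row] in pixels, amid what is visible of it).
The state is a dict: "time_s": time; "q": joint angles; "dq": joint speeds; "joint_efforts": joint torques, N m; "eef_pos": TCP position; "eef_rot": TCP orientation; "wrist_force": force on the tool from outside, world axes, zero at the start; "torque": the same for the moment, N m; "opening": opening from 0.0 (shut) to 1.0 (fully open); "grasp_force": force on a finger pad.
Only numpy, scipy, OpenCV 4.12 (cv2) and the standard library are available. Lean on these libraries where they do the work, as an engineer would, in place of code of your own. Each camera call takes 0.05 s, during which the arm holds its last target. There are 200 camera calls.

## Working session

There is one attempt and no reset: what is moved stays moved. The work goes in short steps, Python scripts to look and compute and a tool call to move; the robot and the scene stay as the last step left them, time stands still between calls to the robot, and variables do not carry over. Pictures are saved under pics/ and viewed, at most 10 in all, crops included, and the job is handed in when it is done.

Besides the shell and the picture viewer there is one more tool, called after ">>>" in YAML: its name, and indented under it one key for each argument. send_rows: Moves the arm, as the interface text tells. Its arguments: {"type":"object","properties":{"commands":{"type":"array"},"jaw":{"type":"number"}},"required":["commands"]}

```bash
mkdir -p pics; ls; cat > h.py <<'E'
import numpy as np, cv2
from bench import status, imaging, ctrl, models
def world(p, m, uv=None):
    K,T,d=p["mtx"],p["pose"],p["depth"]
    v,u=np.nonzero(m & (d>0)); z=d[v,u]
    c=np.c_[(u-K[0,2])*z/K[0,0],(v-K[1,2])*z/K[1,1],z]
    return c@T[:3,:3].T+T[:3,3]
def px(p,w):
    T=p["pose"]; c=(np.atleast_2d(w)-T[:3,3])@T[:3,:3]; q=c@p["mtx"].T
    return q[:,:2]/q[:,2:]
E
python3 - <<'E'
from h import *
for n in ("top","scene"):
    p=imaging.camera(n); cv2.imwrite(f"pics/{n}0.png",p["image"])
    print(n,p["pose"].round(3).tolist())
    for o in ["bar","bay","post","stamp_small","stamp_large","till_roll"]:
        for r in models.regions_of(p,o)[:3]:
            w=world(p,r["region"])
            if len(w)==0: continue
            print(o,round(r["confidence"],2),np.round(r["centre"]),len(w),np.median(w,0).round(3),np.percentile(w,2,0).round(3),np.percentile(w,98,0).round(3))
print(status.get_obs())
E
```

```text
pics
top [[0.006, -0.994, 0.108, 0.415], [-1.0, -0.005, 0.011, -0.048], [-0.011, -0.108, -0.994, 1.278], [0.0, 0.0, 0.0, 1.0]]
bar 0.68 [261. 226.] 976 [ 0.472 -0.029  0.027] [ 0.454 -0.134  0.02 ] [0.488 0.072 0.032]
bay 0.71 [281. 153.] 853 [ 0.654 -0.078  0.029] [ 0.57  -0.225  0.004] [0.673 0.052 0.036]
post 0.46 [356. 236.] 169 [ 0.441 -0.266  0.02 ] [ 0.427 -0.293 -0.004] [ 0.457 -0.254  0.076]
stamp_small 0.44 [357. 234.] 129 [ 0.441 -0.264  0.066] [ 0.428 -0.278  0.009] [ 0.454 -0.255  0.077]
stamp_large 0.72 [143. 158.] 192 [0.635 0.281 0.018] [0.623 0.269 0.004] [0.654 0.298 0.075]
till_roll 0.71 [393. 195.] 524 [ 0.543 -0.356  0.057] [ 0.517 -0.388  0.009] [ 0.571 -0.333  0.062]
till_roll 0.52 [142. 158.] 160 [0.635 0.282 0.02 ] [0.624 0.27  0.008] [0.653 0.298 0.075]
scene [[0.733, -0.348, 0.585, 0.013], [-0.68, -0.346, 0.646, -0.61], [-0.022, -0.871, -0.49, 0.47], [0.0, 0.0, 0.0, 1.0]]
bar 0.85 [242. 206.] 1171 [ 0.462 -0.048  0.024] [ 0.449 -0.138  0.   ] [0.49  0.076 0.027]
bay 0.98 [311. 185.] 1529 [ 0.651 -0.1    0.018] [ 0.56  -0.226 -0.001] [0.67 0.05 0.03]
post 0.
[... 464 characters left out ...]
-0.338  0.058]
{'time_s': 0.7, 'q': array([ 9.30698619e-01,  1.80772177e-01,  1.60698378e+00, -2.03262483e-05,
        1.35382036e+00, -2.06302696e-01]), 'dq': array([ 0.00071183,  0.0008026 , -0.00023377, -0.0014057 ,  0.0008585 ,
       -0.00045109]), 'joint_efforts': array([ 7.85482716e-04, -4.44712651e+01, -3.51614571e+01, -3.73674984e-04,
        2.85021815e-04,  1.24000906e-06]), 'eef_pos': array([0.24167962, 0.52175937, 0.40471197]), 'eef_rot': array([1.24050772e-05, 2.15198725e-01, 9.76570278e-01, 3.37451403e-06]), 'wrist_force': array([-0.53870718,  0.23022232,  0.77999028]), 'torque': array([-0.00565215,  0.02249652,  0.08951536]), 'grasp_force': 0.0, 'opening': 1.0012341872065993}
```

```bash
python3 - <<'E'
import cv2,numpy as np
a=cv2.imread("pics/top0.png")[110:290,110:430];b=cv2.imread("pics/scene0.png")[110:290,170:430]
a=cv2.resize(a,(800,450));cv2.imwrite("pics/a.png",a)
b=cv2.resize(b,(780,540));cv2.imwrite("pics/b.png",b)
E
```

```text
(no output)
```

View pics/a.png

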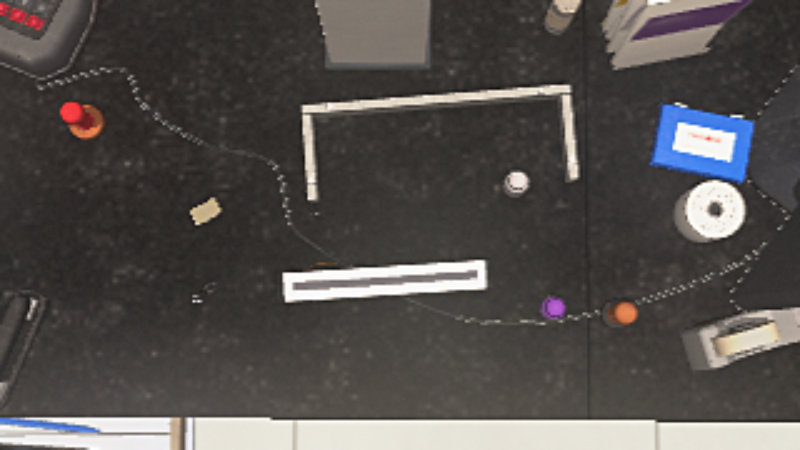

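View pics/b.png

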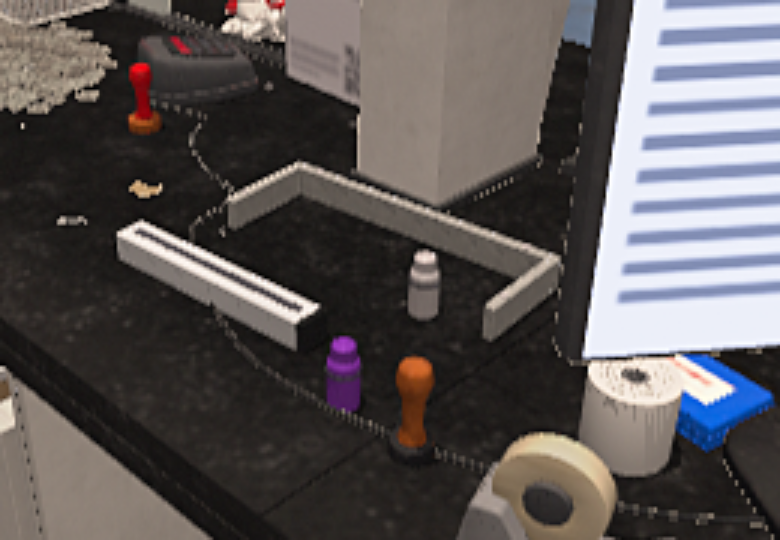

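The post is the light grey stub in the mouth (top crop 516,182; scene crop 424,285). The purple one in front (top crop 553,308; scene crop 343,375) is the look-alike. The small stamp stands at top crop (625,313), the large one at (82,115) and the till roll at (710,210). A pillar stands behind the bay.

```bash
python3 - <<'E'
from h import *
for n in ("top","scene"):
    p=imaging.camera(n)
    for o in ["bar","bay","post"]:
        for r in models.regions_of(p,o)[:2]:
            w=world(p,r["region"]); 
            s=w[(w[:,2]>0.021)&(w[:,2]<.06)]
            if o!="bay":
                s=s[np.linalg.norm(s[:,:2]-np.median(s[:,:2],0),axis=1)<.13]
            print(n,o,round(r["confidence"],2),cv2.minAreaRect(s[:,:2].astype(np.float32)),len(s))
            if o=="bay":
                b=s[s[:,0]>.63]; print("back",np.polyfit(b[:,1],b[:,0],1),b[:,1].min(),b[:,1].max())
    # tall obstacles
    w=world(p,np.ones((384,512),bool)); 
    t=w[(w[:,2]>.09)&(w[:,0]>.3)&(w[:,0]<.9)&(abs(w[:,1])<.5)]
    g=np.round(t[:,:2]/.05).astype(int); 
    for c in np.unique(g,axis=0):
        k=(g==c).all(1)
        if k.sum()>4: print((c*.05).round(2).tolist(),round(t[k,2].max(),2),end=" ")
    print()
p=imaging.camera("top")
# dump HQ for grey post by whiteness near
T=imaging.camera("scene"); w=world(T,np.ones((384,512),bool))
k=(abs(w[:,0]-.575)<.03)&(abs(w[:,1]+.16)<.03)&(w[:,2]>.01)&(w[:,2]<.03); a=w[k][:,:2]
from scipy.optimize import least_squares
print("post",least_squares(lambda c:np.hypot(*(a-c).T)-.012,[.575,-.16]).x,len(a))
E
```

```text
top bar 0.72 ((0.4729253351688385, -0.030333876609802246), (0.030168816447257996, 0.21934625506401062), 4.044488906860352) 997
top bay 0.85 ((0.6175264716148376, -0.08577768504619598), (0.09989740699529648, 0.2801012098789215), 4.67643404006958) 716
back [-0.04969718  0.65390227] -0.2234489898584444 0.0546909468109205
top post 0.64 ((0.44541698694229126, -0.20128323137760162), (0.023234935477375984, 0.022014547139406204), 46.766448974609375) 75
top post 0.4 ((0.5735739469528198, -0.1645669937133789), (0.02364383265376091, 0.02092713862657547), 2.57804274559021) 72
[0.4, -0.4] 0.1 [0.45, -0.4] 0.44 [0.45, -0.35] 0.43 [0.5, -0.45] 0.43 [0.5, -0.4] 0.44 [0.5, -0.35] 0.43 [0.55, -0.45] 0.44 [0.55, -0.4] 0.43 [0.6, -0.5] 0.42 [0.6, -0.45] 0.43 [0.6, -0.4] 0.35 [0.65, -0.5] 0.4 [0.65, -0.45] 0.36 [0.7, -0.5] 0.35 [0.7, -0.35] 0.19 [0.7, -0.3] 0.2 [0.7, -0.25] 0.2 [0.7, -0.05] 0.73 [0.7, 0.0] 0.73 [0.7, 0.05] 0.73 [0.75, -0.35] 0.2 [0.75, -0.3] 0.2 [0.75, -0.25] 0.2 [0.75, -0.2] 0.1 [0.85, 0.1] 0.28 [0.85, 0.15] 0.33 [0.85, 0.2] 0.28 [0.85, 0.25] 0.28 [0.85, 0.3] 0.28 [0.9, 0.15] 0.4 
scene
[... 306 characters left out ...]
523103938944886
scene post 0.82 ((0.43967264890670776, -0.20383699238300323), (0.014136823825538158, 0.016920821741223335), 53.73421096801758) 132
scene post 0.59 ((0.5687721967697144, -0.1654464304447174), (0.018672166392207146, 0.020025432109832764), 56.7295036315918) 125
[0.4, -0.4] 0.09 [0.45, -0.4] 0.43 [0.45, -0.35] 0.43 [0.5, -0.45] 0.43 [0.5, -0.4] 0.43 [0.55, -0.5] 0.39 [0.55, -0.45] 0.43 [0.6, -0.5] 0.37 [0.6, -0.45] 0.43 [0.65, -0.5] 0.1 [0.65, -0.45] 0.1 [0.7, -0.05] 0.44 [0.7, 0.0] 0.44 [0.7, 0.05] 0.44 [0.75, -0.05] 0.44 [0.8, -0.05] 0.44 [0.85, -0.05] 0.44 [0.85, 0.15] 0.28 [0.85, 0.2] 0.28 [0.85, 0.25] 0.28 [0.85, 0.3] 0.27 [0.9, -0.05] 0.44 
post [ 0.57257631 -0.16294469] 77
```

```bash
cat >> h.py <<'E'
O=np.array([.566,-.0894]); TH=.078          # bay frame
Rb=np.array([[np.cos(TH),-np.sin(TH)],[np.sin(TH),np.cos(TH)]])
def tob(p): return (np.asarray(p)-O)@Rb
def tow(p): return np.asarray(p)@Rb.T+O
def pose():
    s=status.get_obs(); w,x,y,z=s["eef_rot"]; u=np.array([2*(x*y-w*z),1-2*(x*x+z*z)])
    return [*s["eef_pos"],np.arctan2(u[1],u[0])],s
def rows(wps,start=None):
    """wps: (x,y,z,psi,n) world TCP, psi = heading of tool y; prints rows in tool axes"""
    c=np.array(start if start is not None else pose()[0])
    for *t,n in wps:
        t=np.array(t); out=[]
        for i in range(n):
            d=(t-c)/(n-i); u=np.array([np.cos(c[3]),np.sin(c[3])]); v=np.array([-u[1],u[0]])
            r=np.round([d[:2]@v/.03,d[:2]@u/.03,-d[2]/.03,0,0,-d[3]/.1],2)
            out.append(r.tolist()); c=c+np.r_[(r[0]*v+r[1]*u)*.03,-r[2]*.03,-r[5]*.1]
        print(str(out).replace(" ","").replace(".0,",",").replace(".0]","]"),c.round(3))
E
python3 - <<'E'
from h import *
# bar middle front contact
print(tob([.4717,-.0295]))
rows([(.33,.24,.32,1.3,10),(.425,-.033,.26,1.643,10),(.425,-.033,.181,1.643,4)])
E
```

```text
[-0.08934582  0.06706582]
[[-0.66,-0.73,0.28,0,0,-0.16],[-0.65,-0.74,0.28,0,0,-0.16],[-0.64,-0.75,0.28,0,0,-0.16],[-0.63,-0.76,0.28,0,0,-0.16],[-0.61,-0.77,0.28,0,0,-0.16],[-0.6,-0.78,0.28,0,0,-0.17],[-0.59,-0.79,0.29,0,0,-0.16],[-0.58,-0.8,0.28,0,0,-0.17],[-0.56,-0.8,0.29,0,0,-0.16],[-0.55,-0.82,0.28,0,0,-0.17]] [0.33 0.24 0.32 1.3 ]
[[-0.55,-0.79,0.2,0,0,-0.34],[-0.52,-0.81,0.2,0,0,-0.34],[-0.49,-0.83,0.2,0,0,-0.34],[-0.47,-0.84,0.2,0,0,-0.34],[-0.44,-0.86,0.2,0,0,-0.34],[-0.4,-0.87,0.2,0,0,-0.35],[-0.38,-0.89,0.2,0,0,-0.34],[-0.34,-0.9,0.2,0,0,-0.35],[-0.31,-0.91,0.2,0,0,-0.34],[-0.29,-0.92,0.2,0,0,-0.35]] [ 0.425 -0.033  0.26   1.643]
[[0,-0,0.66,0,0,0],[0,-0,0.66,0,0,0],[0,-0,0.66,0,0,0],[0,-0,0.66,0,0,0]] [ 0.425 -0.033  0.181  1.643]
```

>>> send_rows:
  commands:
    - [[-0.66,-0.73,0.28,0,0,-0.16],[-0.65,-0.74,0.28,0,0,-0.16],[-0.64,-0.75,0.28,0,0,-0.16],[-0.63,-0.76,0.28,0,0,-0.16],[-0.61,-0.77,0.28,0,0,-0.16],[-0.6,-0.78,0.28,0,0,-0.17],[-0.59,-0.79,0.29,0,0,-0.16],[-0.58,-0.8,0.28,0,0,-0.17]]
  jaw: 0

```text
time_s: 1.87
eef_pos: [0.3124, 0.2948, 0.337]
eef_rot: [0.0, 0.151, 0.989, 0.0]
wrist_force: [0.5, 0.1, -0.5]
opening: 0.003
grasp_force: 0.0
```

>>> send_rows:
  commands:
    - [[-0.56,-0.8,0.29,0,0,-0.16],[-0.55,-0.82,0.28,0,0,-0.17],[-0.55,-0.79,0.2,0,0,-0.34],[-0.52,-0.81,0.2,0,0,-0.34],[-0.49,-0.83,0.2,0,0,-0.34],[-0.47,-0.84,0.2,0,0,-0.34],[-0.44,-0.86,0.2,0,0,-0.34],[-0.4,-0.87,0.2,0,0,-0.35]]

```text
time_s: 2.53
eef_pos: [0.3874, 0.0748, 0.2842]
eef_rot: [0.001, 0.032, 0.999, -0.0]
wrist_force: [0.7, 0.7, -0.2]
opening: -0.001
grasp_force: 0.0
```

>>> send_rows:
  commands:
    - [[-0.38,-0.89,0.2,0,0,-0.34],[-0.34,-0.9,0.2,0,0,-0.35],[-0.31,-0.91,0.2,0,0,-0.34],[-0.29,-0.92,0.2,0,0,-0.35],[0,0,0,0,0,0],[0,0,0,0,0,0]]

```text
time_s: 3.03
eef_pos: [0.4254, -0.0341, 0.26]
eef_rot: [-0.0, -0.034, 0.999, 0.0]
wrist_force: [0.3, 0.6, -0.9]
opening: -0.003
grasp_force: 0.0
```

>>> send_rows:
  commands:
    - [[0,0,0.66,0,0,0],[0,0,0.66,0,0,0],[0,0,0.66,0,0,0],[0,0,0.66,0,0,0],[0,0,0,0,0,0],[-0.2,0,0,0,0,0],[-0.2,0,0,0,0,0],[-0.2,0,0,0,0,0]]

```text
time_s: 3.7
eef_pos: [0.4446, -0.0315, 0.1824]
eef_rot: [0.001, -0.036, 0.999, -0.001]
wrist_force: [0.4, 0.0, 0.5]
opening: 0.0
grasp_force: 0.0
```

>>> send_rows:
  commands:
    - [[-0.2,0,0,0,0,0],[-0.2,0,0,0,0,0],[-0.2,0,0,0,0,0],[-0.2,0,0,0,0,0],[-0.2,0,0,0,0,0],[0,0,0,0,0,0]]

```text
time_s: 4.2
eef_pos: [0.4744, -0.0297, 0.1813]
eef_rot: [0.001, -0.036, 0.999, -0.0]
wrist_force: [-0.8, -0.1, 0.0]
opening: -0.0
grasp_force: 0.0
```

```bash
cat >> h.py <<'E'
def bar(save=None):
    "bar centre and yaw in the bay frame, from top surface points in scene and top"
    pc,s=pose(); print("tcp",np.round(pc,3),"bayframe",tob(pc[:2]).round(3),round(pc[3]-TH-np.pi/2,3),"t",s["time_s"],"F",s["wrist_force"].round(1))
    for n in ("top","scene"):
        p=imaging.camera(n)
        if save: cv2.imwrite(f"pics/{save}_{n}.png",cv2.resize(p["image"][100:300,150:420],(810,600))[:, :800])
        for r in models.regions_of(p,"bar")[:1]:
            w=world(p,r["region"]); s=w[(w[:,2]>.018)&(w[:,2]<.034)][:,:2]
            s=s[np.linalg.norm(s-np.median(s,0),axis=1)<.16]
            b=tob(s).astype(np.float32); (c,(w_,h_),a)=cv2.minAreaRect(b)
            if w_>h_: a-=90
            t=np.radians(a); L=max(w_,h_); e=.11*np.array([-np.sin(t),np.cos(t)])
            print(n,round(r["confidence"],2),"c",np.round(c,3),"yaw",round(t,3),"size",np.round([w_,h_],3),"a",(c+e).round(3),"b",(c-e).round(3))
E
python3 - <<'E'
from h import *
bar()
E
```

```text
tcp [ 0.474 -0.03   0.181  1.643] bayframe [-0.087  0.067] -0.006 t 4.2 F [-0.8 -0.1  0. ]
top 0.44 c [-0.057 -0.033] yaw -1.503 size [0.03  0.019] a [ 0.053 -0.026] b [-0.167 -0.04 ]
scene 0.69 c [-0.071  0.067] yaw 0.062 size [0.047 0.22 ] a [-0.077  0.177] b [-0.064 -0.043]
```

```bash
cat >> h.py <<'E'
def B(x,y,yaw,n,z=.181): return (*tow([x,y]),z,yaw+TH+np.pi/2,n)
def arc(x,y,yaw,cor,phi,n):
    o=[]
    for i in range(n):
        f=phi*(i+1)/n; c,s=np.cos(f),np.sin(f); d=np.array([x,y])-cor
        o.append(B(*(np.array([c*d[0]-s*d[1],s*d[0]+c*d[1]])+cor),yaw+f,1))
    return o
E
python3 - <<'E'
from h import *
rows([B(-.105,.067,0,2),B(-.105,-.016,0,4),B(-.09,-.016,0,2)]+arc(-.09,-.016,0,np.array([-.061,.12]),.5,14))
E
```

```text
[[0.28,-0,-0,0,0,-0.03],[0.28,-0,-0.01,0,0,-0.03]] [ 0.456 -0.031  0.181  1.649]
[[0,-0.69,0,0,0,0],[0,-0.69,0,0,0,0],[0,-0.69,0,0,0,0],[0,-0.7,0,0,0,0]] [ 0.463 -0.114  0.181  1.649]
[[-0.25,0,0,0,0,0],[-0.25,0,0,0,0,0]] [ 0.478 -0.112  0.181  1.649]
[[-0.16,-0.03,0,0,0,-0.36]] [ 0.483 -0.113  0.181  1.685]
[[-0.16,-0.03,0,0,0,-0.35]] [ 0.487 -0.113  0.181  1.72 ]
[[-0.16,-0.03,0,0,0,-0.36]] [ 0.492 -0.113  0.181  1.756]
[[-0.17,-0.04,0,0,0,-0.36]] [ 0.497 -0.114  0.181  1.792]
[[-0.16,-0.03,0,0,0,-0.35]] [ 0.502 -0.113  0.181  1.827]
[[-0.16,-0.03,0,0,0,-0.36]] [ 0.507 -0.113  0.181  1.863]
[[-0.16,-0.03,0,0,0,-0.36]] [ 0.512 -0.113  0.181  1.899]
[[-0.17,-0.03,0,0,0,-0.36]] [ 0.517 -0.112  0.181  1.935]
[[-0.16,-0.03,0,0,0,-0.35]] [ 0.522 -0.111  0.181  1.97 ]
[[-0.16,-0.04,0,0,0,-0.36]] [ 0.527 -0.11   0.181  2.006]
[[-0.16,-0.03,0,0,0,-0.36]] [ 0.532 -0.109  0.181  2.042]
[[-0.17,-0.03,0,0,0,-0.35]] [ 0.537 -0.107  0.181  2.077]
[[-0.16,-0.03,0,0,0,-0.36]] [ 0.541 -0.106  0.181  2.113]
[[-0.16,-0.03,0,0,0,-0.36]] [ 0.546 -0.104  0.181  2.149]
```

>>> send_rows:
  commands:
    - [[0.28,0,0,0,0,-0.03],[0.28,0,0,0,0,-0.03],[0,-0.69,0,0,0,0],[0,-0.69,0,0,0,0],[0,-0.69,0,0,0,0],[0,-0.7,0,0,0,0],[-0.25,0,0,0,0,0],[-0.25,0,0,0,0,0]]

```text
time_s: 5.07
eef_pos: [0.4772, -0.1131, 0.1809]
eef_rot: [-0.0, -0.038, 0.999, 0.0]
wrist_force: [0.1, 0.0, -0.7]
opening: 0.002
grasp_force: 0.0
```

>>> send_rows:
  commands:
    - [[-0.16,-0.03,0,0,0,-0.36],[-0.16,-0.03,0,0,0,-0.36],[-0.16,-0.03,0,0,0,-0.36],[-0.16,-0.03,0,0,0,-0.36],[-0.16,-0.03,0,0,0,-0.36],[-0.16,-0.03,0,0,0,-0.36],[-0.16,-0.03,0,0,0,-0.36],[-0.16,-0.03,0,0,0,-0.36]]

```text
time_s: 5.73
eef_pos: [0.5163, -0.1102, 0.1806]
eef_rot: [-0.001, -0.184, 0.983, 0.001]
wrist_force: [-1.5, -0.6, -0.1]
opening: -0.003
grasp_force: 0.7
```

```bash
python3 - <<'E'
from h import *
bar("r1")
E
```

```text
tcp [ 0.516 -0.11   0.181  1.94 ] bayframe [-0.051 -0.017] 0.291 t 5.7333 F [-1.5 -0.6 -0.1]
top 0.79 c [-0.052  0.12 ] yaw 0.211 size [0.03  0.119] a [-0.075  0.228] b [-0.029  0.013]
scene 0.6 c [-0.053  0.07 ] yaw 0.19 size [0.049 0.22 ] a [-0.073  0.178] b [-0.032 -0.038]
```

View pics/r1_scene.png

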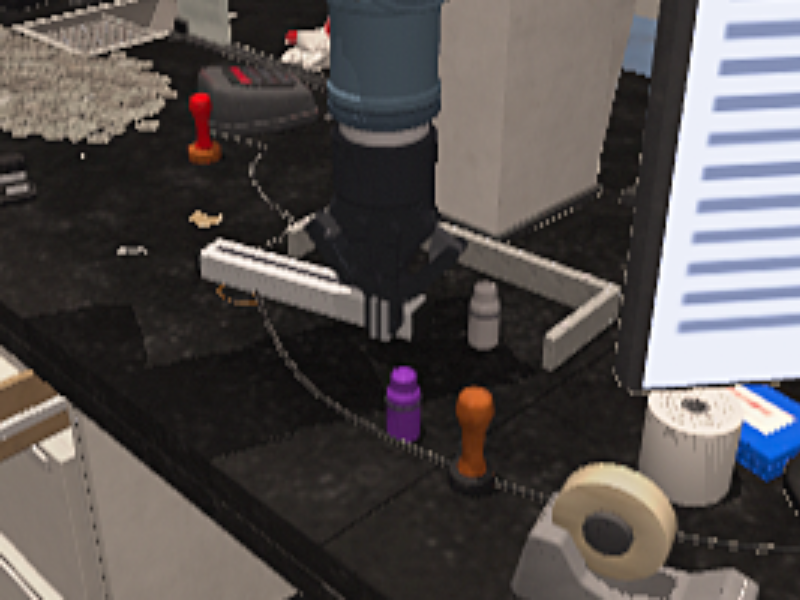

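The fingers (crop 385,318) bear on the front of the bar near its -y end. The bar (205,260 to 420,315) is turning towards the gap left of the grey post (485,315).

>>> send_rows:
  commands:
    - [[-0.16,-0.03,0,0,0,-0.36],[-0.16,-0.03,0,0,0,-0.36],[-0.16,-0.03,0,0,0,-0.36],[-0.16,-0.03,0,0,0,-0.36],[-0.16,-0.03,0,0,0,-0.36],[-0.16,-0.03,0,0,0,-0.36],[-0.16,-0.03,0,0,0,-0.2],[0,0,0,0,0,0]]

```text
time_s: 6.6
eef_pos: [0.5496, -0.1015, 0.1809]
eef_rot: [0.0, -0.297, 0.955, -0.0]
wrist_force: [0.3, 0.1, 0.8]
opening: 0.0
grasp_force: 0.0
```

>>> send_rows:
  commands:
    - [[0.5,0,0,0,0,0],[1,0,0,0,0,0],[1,0,-0.5,0,0,0],[0.5,0.5,-0.8,0,0,0],[0,1,-0.8,0,0,0],[0,1,-0.5,0,0,0]]

```text
time_s: 7.1
eef_pos: [0.4319, -0.0917, 0.2606]
eef_rot: [0.001, -0.294, 0.956, -0.001]
wrist_force: [1.0, 0.7, 1.6]
opening: 0.003
grasp_force: 0.0
```

```bash
python3 - <<'E'
from h import *
bar()
E
```

```text
tcp [ 0.432 -0.092  0.261  2.168] bayframe [-0.134  0.008] 0.52 t 7.1 F [1.  0.7 1.6]
scene 0.76 c [-0.026  0.079] yaw 0.381 size [0.034 0.219] a [-0.067  0.181] b [ 0.015 -0.024]
```

```bash
python3 - <<'E'
from h import *
rows([B(-.080,.2135,.38,8,.26),B(-.080,.2135,.38,3)])
d=np.array([.371,-.929]); s=np.array([-.08,.2135])
rows([B(*(s+.08*d),.38,10),B(*(s+.12*d),.38,5)],start=B(-.08,.2135,.38,0)[:4])
E
```

```text
[[-0.62,0.63,-0,0,0,0.18],[-0.61,0.64,-0,0,0,0.18],[-0.59,0.65,-0,0,0,0.18],[-0.58,0.66,-0,0,0,0.18],[-0.57,0.67,-0,0,0,0.18],[-0.56,0.68,-0.01,0,0,0.18],[-0.55,0.69,-0,0,0,0.18],[-0.54,0.69,-0.01,0,0,0.18]] [0.47  0.117 0.26  2.029]
[[0,-0,0.88,0,0,0],[0,-0,0.88,0,0,0],[0,-0,0.88,0,0,0]] [0.47  0.117 0.181 2.029]
[[0,-0.27,-0,0,0,-0],[0,-0.27,-0,0,0,-0],[0,-0.27,-0,0,0,-0],[0,-0.27,-0,0,0,-0],[0,-0.26,-0,0,0,-0],[0,-0.27,-0,0,0,-0],[0,-0.26,-0,0,0,-0],[0,-0.27,-0,0,0,-0],[0,-0.26,-0,0,0,-0],[0,-0.27,-0,0,0,-0]] [0.505 0.045 0.181 2.029]
[[0,-0.27,-0,0,0,-0],[0,-0.27,-0,0,0,-0],[0,-0.26,-0,0,0,-0],[0,-0.27,-0,0,0,-0],[0,-0.26,-0,0,0,-0]] [0.523 0.01  0.181 2.029]
```

>>> send_rows:
  commands:
    - [[-0.62,0.63,0,0,0,0.18],[-0.61,0.64,0,0,0,0.18],[-0.59,0.65,0,0,0,0.18],[-0.58,0.66,0,0,0,0.18],[-0.57,0.67,0,0,0,0.18],[-0.56,0.68,0,0,0,0.18],[-0.55,0.69,0,0,0,0.18],[-0.54,0.69,0,0,0,0.18]]

```text
time_s: 7.97
eef_pos: [0.4705, 0.1178, 0.2578]
eef_rot: [-0.001, -0.226, 0.974, 0.0]
wrist_force: [-0.1, 0.1, 0.1]
opening: 0.002
grasp_force: 0.0
```

>>> send_rows:
  commands:
    - [[0,0,0,0,0,0],[0,0,0.88,0,0,0],[0,0,0.88,0,0,0],[0,0,0.88,0,0,0],[0,0,0,0,0,0],[0,-0.27,0,0,0,0],[0,-0.27,0,0,0,0],[0,-0.27,0,0,0,0]]

```text
time_s: 8.63
eef_pos: [0.4818, 0.094, 0.181]
eef_rot: [0.001, -0.227, 0.974, -0.0]
wrist_force: [-0.2, 1.9, -0.1]
opening: 0.002
grasp_force: 0.4
```

>>> send_rows:
  commands:
    - [[0,-0.27,0,0,0,0],[0,-0.27,0,0,0,0],[0,-0.27,0,0,0,0],[0,-0.27,0,0,0,0],[0,-0.27,0,0,0,0],[0,0,0,0,0,0]]

```text
time_s: 9.13
eef_pos: [0.4995, 0.0573, 0.1801]
eef_rot: [0.001, -0.227, 0.974, -0.001]
wrist_force: [0.2, -0.1, 0.0]
opening: 0.001
grasp_force: 0.0
```

```bash
python3 - <<'E'
from h import *
bar("s1")
E
```

```text
tcp [0.5   0.057 0.18  2.028] bayframe [-0.055  0.151] 0.379 t 9.1333 F [ 0.2 -0.1  0. ]
top 0.94 c [0.001 0.015] yaw 0.383 size [0.03 0.18] a [-0.04   0.117] b [ 0.042 -0.087]
scene 0.65 c [-0.015  0.045] yaw 0.375 size [0.032 0.199] a [-0.055  0.147] b [ 0.026 -0.058]
```

View pics/s1_scene.png

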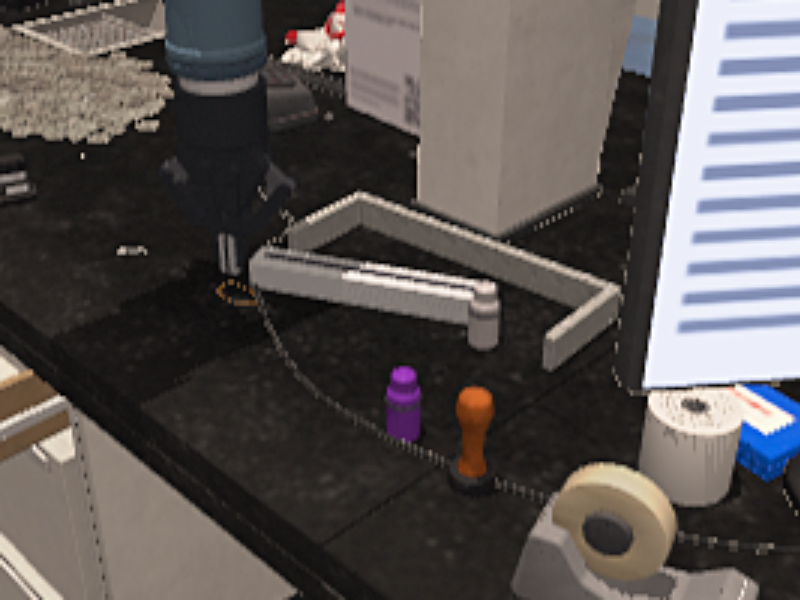

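The bar's far end now shows behind the grey post (crop 485,290), with the fingers on its near end at (230,255) and the walls clear.

>>> send_rows:
  commands:
    - [[0,-0.27,0,0,0,0],[0,-0.27,0,0,0,0],[0,-0.27,0,0,0,0],[0,-0.27,0,0,0,0],[0,-0.27,0,0,0,0],[0,-0.27,0,0,0,0],[0,0,0,0,0,0]]

```text
time_s: 9.92
eef_pos: [0.5211, 0.0135, 0.18]
eef_rot: [0.001, -0.226, 0.974, -0.001]
wrist_force: [0.2, -0.4, 0.1]
opening: 0.004
grasp_force: 0.0
```

>>> send_rows:
  commands:
    - [[0,0.5,0,0,0,0],[0,0.7,-0.5,0,0,0],[0,0.7,-0.8,0,0,0],[0,0.7,-0.8,0,0,0],[0.7,0,-0.5,0,0,0],[0.7,0,0,0,0,0]]

```text
time_s: 10.42
eef_pos: [0.4483, 0.0682, 0.261]
eef_rot: [0.003, -0.229, 0.973, -0.001]
wrist_force: [0.3, -0.6, -0.1]
opening: 0.003
grasp_force: 0.0
```

```bash
python3 - <<'E'
from h import *
bar("s2")
E
```

```text
tcp [0.448 0.068 0.261 2.033] bayframe [-0.105  0.166] 0.384 t 10.4167 F [ 0.3 -0.6 -0.1]
top 0.69 c [ 0.011 -0.01 ] yaw 0.379 size [0.03  0.218] a [-0.03   0.092] b [ 0.052 -0.112]
scene 0.82 c [ 0.    -0.012] yaw 0.37 size [0.052 0.221] a [-0.04  0.09] b [ 0.04  -0.115]
```

View pics/s2_top.png

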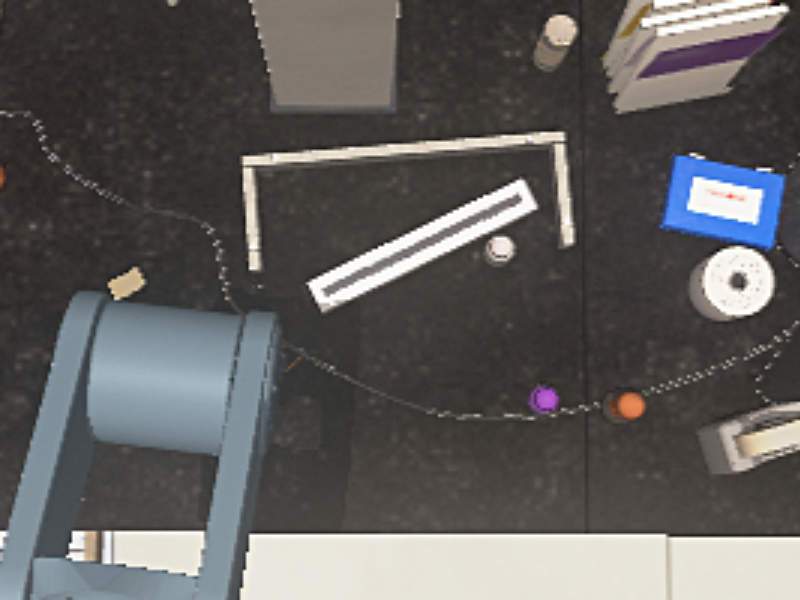

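The top view shows the bar angled in behind the post (crop 500,248), its far end at (525,190) and near end at (322,295). Bystanders are untouched. Next I push the near end in.

```bash
python3 - <<'E'
from h import *
rows([B(-.07,.05,.379,4,.26),B(-.07,.05,.379,3),B(-.047,.0585,.379,3)]+arc(-.047,.0585,.379,np.array([.0306,-.0592]),-.38,9))
E
```

```text
[[0.08,-1,-0.02,0,0,0],[0.08,-1,-0.02,0,0,0],[0.07,-1.01,-0.02,0,0,0.01],[0.08,-1,-0.01,0,0,0]] [ 0.492 -0.045  0.26   2.028]
[[-0,-0,0.88,0,0,0],[-0,-0,0.88,0,0,0],[-0,-0,0.87,0,0,0]] [ 0.492 -0.045  0.181  2.028]
[[-0.27,-0.01,0,0,0,0],[-0.27,-0.01,0,0,0,0],[-0.28,-0,0,0,0,0]] [ 0.515 -0.035  0.181  2.028]
[[-0.19,0.03,0,0,0,0.42]] [ 0.519 -0.031  0.181  1.986]
[[-0.2,0.04,0,0,0,0.42]] [ 0.524 -0.028  0.181  1.944]
[[-0.19,0.04,0,0,0,0.43]] [ 0.529 -0.025  0.181  1.901]
[[-0.2,0.03,0,0,0,0.42]] [ 0.535 -0.022  0.181  1.859]
[[-0.19,0.04,0,0,0,0.42]] [ 0.54  -0.019  0.181  1.817]
[[-0.2,0.03,0,0,0,0.42]] [ 0.545 -0.017  0.181  1.775]
[[-0.19,0.04,0,0,0,0.43]] [ 0.551 -0.014  0.181  1.732]
[[-0.2,0.04,0,0,0,0.42]] [ 0.556 -0.012  0.181  1.69 ]
[[-0.19,0.03,0,0,0,0.42]] [ 0.562 -0.011  0.181  1.648]
```

>>> send_rows:
  commands:
    - [[0.08,-1,0,0,0,0],[0.08,-1,0,0,0,0],[0.08,-1,0,0,0,0],[0.08,-1,0,0,0,0],[0,0,0,0,0,0],[0,0,0.88,0,0,0],[0,0,0.88,0,0,0],[0,0,0.88,0,0,0]]

```text
time_s: 11.28
eef_pos: [0.4929, -0.0451, 0.1775]
eef_rot: [0.001, -0.227, 0.974, -0.0]
wrist_force: [-1.3, 0.5, 0.1]
opening: -0.001
grasp_force: 0.0
```

>>> send_rows:
  commands:
    - [[-0.27,0,0,0,0,0],[-0.27,0,0,0,0,0],[-0.27,0,0,0,0,0],[-0.2,0.03,0,0,0,0.42],[-0.2,0.03,0,0,0,0.42],[-0.2,0.03,0,0,0,0.42],[-0.2,0.03,0,0,0,0.42]]

```text
time_s: 11.87
eef_pos: [0.5359, -0.0211, 0.1793]
eef_rot: [0.0, -0.144, 0.99, -0.0]
wrist_force: [-0.5, -0.0, 0.4]
opening: -0.003
grasp_force: 0.3
```

>>> send_rows:
  commands:
    - [[-0.2,0.03,0,0,0,0.42],[-0.2,0.03,0,0,0,0.42],[-0.2,0.03,0,0,0,0.42],[-0.2,0.03,0,0,0,0.42],[-0.2,0.03,0,0,0,0.42],[0,0,0,0,0,0]]

```text
time_s: 12.37
eef_pos: [0.5649, -0.0106, 0.1796]
eef_rot: [0.001, -0.04, 0.999, -0.0]
wrist_force: [0.0, 0.3, 0.6]
opening: 0.0
grasp_force: 0.0
```

```bash
python3 - <<'E'
from h import *
bar("p1")
E
```

```text
tcp [ 0.565 -0.011  0.18   1.65 ] bayframe [0.005 0.079] 0.002 t 12.3667 F [0.  0.3 0.6]
top 0.87 c [ 0.032 -0.056] yaw -0.002 size [0.122 0.031] a [0.033 0.054] b [ 0.032 -0.166]
scene 0.82 c [ 0.026 -0.017] yaw -0.007 size [0.196 0.04 ] a [0.027 0.093] b [ 0.025 -0.127]
```

View pics/p1_scene.png

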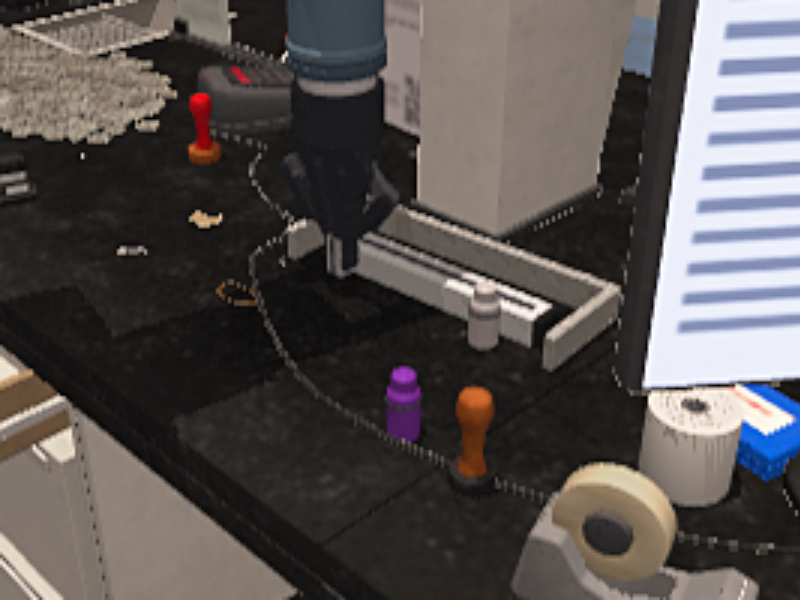

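The bar lies square inside the bay behind the post (crop 345,240 to 545,330). Next I push it at the middle to the back wall.

```bash
python3 - <<'E'
from h import *
rows([B(-.01,.079,0,1),B(-.01,-.007,0,5),B(.005,-.007,0,2),B(.045,-.007,0,7),B(.0505,-.007,0,3)])
p=imaging.camera("scene"); w=world(p,np.ones((384,512),bool)); k=(w[:,2]>.15)&(w[:,2]<.4)&(w[:,0]>.6)&(w[:,0]<.8)&(abs(w[:,1])<.08); print("pillar",np.percentile(w[k],1,0))
E
```

```text
[[0.45,0.03,-0.07,0,0,0.04]] [ 0.55  -0.011  0.181  1.648]
[[-0,-0.57,-0,0,0,-0],[-0,-0.57,-0,0,0,-0],[-0,-0.58,-0,0,0,-0],[-0,-0.57,-0,0,0,-0],[-0,-0.58,-0,0,0,-0]] [ 0.556 -0.097  0.181  1.648]
[[-0.25,0,-0,0,0,-0],[-0.25,0,-0,0,0,-0]] [ 0.571 -0.096  0.181  1.648]
[[-0.19,0,-0,0,0,-0],[-0.19,0,-0,0,0,-0],[-0.19,0,-0,0,0,-0],[-0.19,0,-0,0,0,-0],[-0.19,0,-0,0,0,-0],[-0.19,0,-0,0,0,-0],[-0.2,0,-0,0,0,-0]] [ 0.611 -0.093  0.181  1.648]
[[-0.06,0,-0,0,0,-0],[-0.06,0,-0,0,0,-0],[-0.06,0,-0,0,0,-0]] [ 0.617 -0.093  0.181  1.648]
pillar [ 0.6988056  -0.07106013  0.1529979 ]
```

>>> send_rows:
  commands:
    - [[0.45,0.03,-0.07,0,0,0.04],[0,-0.57,0,0,0,0],[0,-0.57,0,0,0,0],[0,-0.58,0,0,0,0],[0,-0.57,0,0,0,0],[0,-0.58,0,0,0,0],[-0.25,0,0,0,0,0],[-0.25,0,0,0,0,0]]

```text
time_s: 13.28
eef_pos: [0.5714, -0.0971, 0.1807]
eef_rot: [0.0, -0.037, 0.999, 0.0]
wrist_force: [0.2, 0.2, -0.7]
opening: -0.003
grasp_force: 0.0
```

>>> send_rows:
  commands:
    - [[-0.19,0,0,0,0,0],[-0.19,0,0,0,0,0],[-0.19,0,0,0,0,0],[-0.19,0,0,0,0,0],[-0.19,0,0,0,0,0],[-0.19,0,0,0,0,0],[-0.19,0,0,0,0,0]]

```text
time_s: 13.87
eef_pos: [0.6115, -0.093, 0.1805]
eef_rot: [-0.0, -0.038, 0.999, 0.0]
wrist_force: [-2.4, 0.8, 2.5]
opening: -0.001
grasp_force: 1.2
```

>>> send_rows:
  commands:
    - [[-0.06,0,0,0,0,0],[-0.06,0,0,0,0,0],[-0.05,0,0,0,0,0],[0,0,0,0,0,0]]

```text
time_s: 14.2
eef_pos: [0.6159, -0.093, 0.1805]
eef_rot: [-0.001, -0.038, 0.999, 0.0]
wrist_force: [-3.3, -0.2, 1.5]
opening: -0.0
grasp_force: 1.6
```

```bash
python3 - <<'E'
from h import *
bar("f1")
E
```

```text
tcp [ 0.616 -0.093  0.18   1.647] bayframe [ 0.049 -0.007] -0.002 t 14.2 F [-3.3 -0.2  1.5]
top 0.45 c [0.081 0.073] yaw 0.252 size [0.029 0.068] a [0.054 0.179] b [ 0.109 -0.034]
scene 0.69 c [ 0.072 -0.014] yaw -0.088 size [0.236 0.049] a [0.082 0.096] b [ 0.062 -0.124]
```

View pics/f1_scene.png

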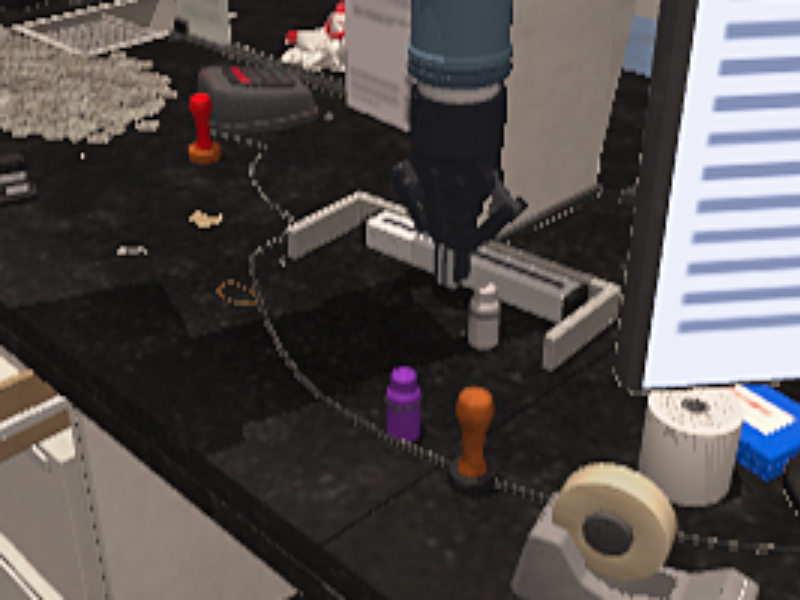

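The bar (crop 370,230 to 580,300) is about at the back wall. I press 3 mm more, then withdraw and look.

>>> send_rows:
  commands:
    - [[-0.05,0,0,0,0,0],[-0.05,0,0,0,0,0],[0,0,0,0,0,0]]

```text
time_s: 14.65
eef_pos: [0.6171, -0.093, 0.1804]
eef_rot: [-0.004, -0.038, 0.999, 0.0]
wrist_force: [-17.3, -2.6, 12.5]
opening: 0.003
grasp_force: 8.4
```

>>> send_rows:
  commands:
    - [[0.5,0,0,0,0,0],[1,0,0,0,0,0],[1,0,-0.7,0,0,0],[1,0,-1,0,0,0],[1,0,-1,0,0,0],[0,1,0,0,0,0],[0,1,0,0,0,0],[0,0,0,0,0,0]]

```text
time_s: 15.32
eef_pos: [0.4803, -0.0401, 0.2615]
eef_rot: [0.001, -0.039, 0.999, 0.0]
wrist_force: [-0.6, 1.2, -0.6]
opening: 0.002
grasp_force: 0.0
```

```bash
python3 - <<'E'
from h import *
bar("f2")
E
```

```text
tcp [ 0.48  -0.04   0.261  1.648] bayframe [-0.082  0.056] -0.001 t 15.3167 F [-0.6  1.2 -0.6]
top 0.61 c [ 0.076 -0.007] yaw 0.007 size [0.032 0.219] a [0.075 0.103] b [ 0.077 -0.117]
scene 0.97 c [ 0.074 -0.01 ] yaw -0.02 size [0.241 0.039] a [0.076 0.099] b [ 0.072 -0.12 ]
```

View pics/f2_top.png

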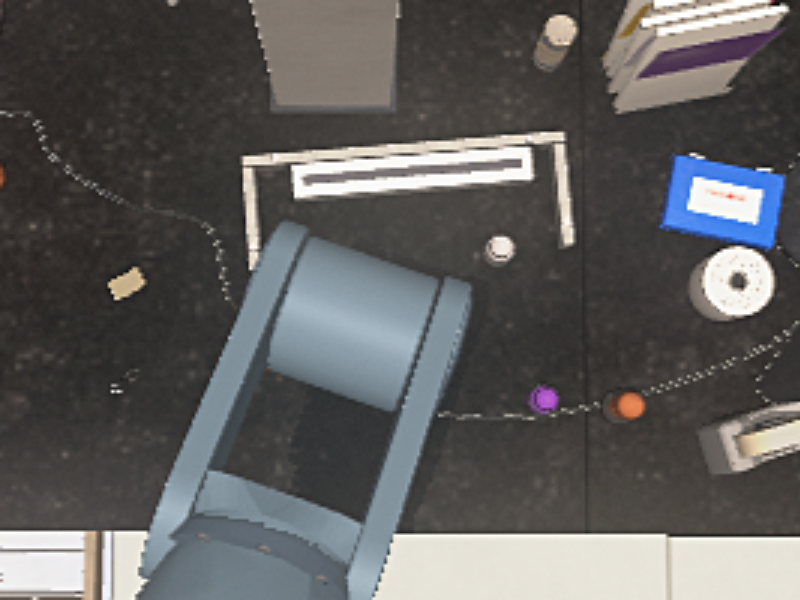

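The top view shows the bar flat against the back wall (crop 292,180 to 533,163). The contact force rose to 17 N and both ends measure x ≈ 0.075, so I hand it in.

```bash
python3 -c "
from bench import ctrl; print(ctrl.hand_in())"
```

```text
the job is handed in; nothing more can be done
None
```

The ledger weight lies flat against the bay's back wall, with both ends at about x = 0.075 m in the bay frame. It got there by fingertip pushes only, and the stamps and till roll look untouched in the pictures. I handed the job in at about 15 s; no verdict came back.

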